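# Load the masala rack and click it on

### The job

Put the small spice jar that stands loose on the board into the empty front pocket of the revolving masala rack and press it gently but fully home through the spring grip until it stands firmly on the cork. Then turn the rack exactly one click clockwise seen from above, so that the next empty pocket comes to the gap in the guard rail, let go, and leave everything else where it is.

Things in the scene. Friction and masses are not known exactly. Their poses are not given: they have to be found in the camera images.
- jar: Loose spice jar, upright: pale glass with a steel screw cap, 44 mm wide, 100 mm tall in all, 0.12 to 0.24 kg. Origin: centre of its underside, z up. The foot tapers from 44 mm wide (9 mm up) to 38 mm at the very bottom; straight glass up to 71 mm, then a shoulder to 80 mm. Glass: never press it onto the cork with more than 25 N.
- jar_cap (a point): Centre of the top face of the loose jar's steel screw cap, 100 mm above the jar's underside. The cap is 40 mm wide and 20 mm high.
- rack: Fixed base of the revolving masala rack: a round steel foot 248 mm wide, fast to the board, with a wire guard rail 242 mm wide, 53 mm high, open for 70 degrees at the front. Origin: on the turning axis at board level, z up; the middle of the gap lies towards -x of this frame.
- carousel (a joint): Angle of the turning part, rad: 0 at the start, grows clockwise seen from above. A click stop has a notch every 1.047 rad (60 degrees); leaving a notch takes up to 0.25 N m, and past half way it pulls on into the next by itself. It turns without end: a 224 mm deck with six cups on an 80 mm radius; four hold spice jars, held fast, tops 138 mm above the board.
- pocket (a point): Centre of the mouth of the empty cup that stands at the front gap at the start, 72 mm above the board, 80 mm from the axis; it turns with the rack. z up; x points from this cup to the turning axis. The round steel cup is 48 mm wide inside.
- noses (a point): On the same cup's axis, 63 mm above the board: the height of three sprung steel noses in the cup's wall. They leave 39.6 mm and give way: pushing the jar's tapered foot through takes some 4 to 10 N over 6 mm, after that they rub on the glass with a few newtons, enough to keep the jar from sinking by its own weight.
- cup_floor (a point): Bare floor of the same cup, 26 mm above the board. A firm cork plug is wedged above it, its top anywhere from 28 to 48 mm above the board: this differs from start to start, is not measured and must be felt. The jar is home only when it stands on the cork (its cap's top then 128 to 148 mm above the board), not when it hangs in the noses.
- next_pocket (a point): Centre of the mouth of the other empty cup, 72 mm above the board, 60 degrees counter-clockwise of the first seen from above; it turns with the rack.
- knob_grip (a point): Centre of the black knob bar on the turning axis, 178 mm above the board. The bar is 48 mm long along this frame's y axis, 14 mm thick along x, from 166 to 190 mm above the board, on a 12 mm neck and a 16 mm column; it turns with the rack.
- teacup: Bystander: white ceramic teacup with one handle, 80 mm wide, 62 mm tall. Origin: centre of its underside.
- measuring_cup: Bystander: pink plastic measuring cup, 72 mm wide, 52 mm tall, flat handle. Origin: centre of its underside.
- tumbler: Bystander: steel tumbler, 68 mm wide, 95 mm tall. Origin: centre of its underside.
- big_jar: Bystander: large glass jar with a closed steel screw-top lid, 88 mm wide, 145 mm tall (not the spice jar). Origin: centre of its underside.
- pan_lid: Bystander: aluminium saucepan lid lying flat, 180 mm wide, 44 mm tall with its knob. Origin: centre of its underside.
- spoon: Bystander: steel spoon lying flat, 180 mm long. Origin: centre of its underside.
- idli_stand: Bystander: three-tier steel idli stand, 170 mm wide, 240 mm tall. Origin: centre of its underside.
Things that resemble listed ones, but are neither listed nor needed, are in the scene too. What is shaped like the jar but blue, green or orange is not meant.

How it is judged:
On the way:
1. the jar stands on the cork in the front pocket, let go, with the rack still in its first notch (distance between jar and cork_c0 below 0.0077 m and horizontal distance between jar and pocket below 0.003 m and angle between jar's own z axis and vertical below 0.09 rad and value of joint carousel between -0.12 and 0.12 rad and contact force between the fingers and jar below 0.1 N), for 0.2 s.
At the end, for the whole second after the job is handed in: The jar stands upright (within 5 degrees) in its pocket (centred within 3 mm) and stands on the cork (no gap over 1.2 mm), and the rack rests in the next notch, 60 degrees clockwise of the start within 4.6 degrees; nothing moves (distance between jar and cork_c0 below 0.0077 m and horizontal distance between jar and pocket below 0.003 m and angle between jar's own z axis and vertical below 0.09 rad and value of joint carousel between 0.967 and 1.127 rad and velocity of joint carousel between -0.05 and 0.05 rad/s and linear speed of jar below 0.02 m/s); the robot touches nothing.
It fails at once if the jar is pressed onto the cork with more than 25 N, or jammed against the rack with more than 50 N (contact force between jar and cork_c0 above 25 N or contact force between jar and rack above 50 N).
It fails at once if the rack is turned the wrong way or well beyond one click (value of joint carousel above 1.45 rad or value of joint carousel below -0.3 rad).
It fails at once if the jar is tipped over (angle between jar's own z axis and vertical above 0.7 rad).
It fails at once if a bystander is moved by more than 25 mm (distance of any of teacup, measuring_cup, tumbler, big_jar, pan_lid, spoon, idli_stand from where it was at the start of the episode above 0.025 m).
It also fails if it takes over 72 s, if anything falls off the work surface, if the arm or the gripper's body presses on something with over 40 N, if the wrist force passes 120 N, or if a joint passes its speed limit or range.

### The arm

A 7-joint arm with a two-finger parallel gripper is mounted at the origin on the work surface. World frame = base frame: x ahead of the robot, y to its left, z up, the work surface at z = 0. Lengths are in m, angles in rad, forces in N, time in s.
With the tool pointing down it reaches from about 0.4 to 0.85 m from the base axis. Payload 10.4 kg.
Tool frame: the origin (TCP) lies at the very end of the fingers, on their centre line; the grasp point (between the pads) lies 19 mm behind it (manip.grip_point_offset is the distance from the TCP to the grasp point, in m); z points along the fingers, y is the line along which they close (so a half turn about z gives the same grasp; the last joint's range is limited). The gripper opens to 85 mm and grips with 20 to 120 N. Pads are 22 mm wide; open, the fingers measure 114 mm over their backs; the gripper's body (76 mm by 85 mm) begins 54 mm behind the grasp point. The pads swing forward as they close: fully open they stand 13 mm farther back than shut.
Start: joints at [-1.334, 0.332, -0.065, 1.46, 0.022, 1.35, -0.088], TCP at [0.161, 0.604, 0.231] pointing down, gripper open.
Joint ranges: [-2.6, 2.6], [-0.5, 2.12], [-1.47, 1.34], [0.16, 2.42], [-1.27, 4.41], [0.06, 2.06], [-2.6, 2.6]. Speed limits (rad/s): [2.22, 2.22, 2.79, 2.79, 3.14, 3.14, 3.14].

### API

Orientations are given as a unit quaternion [x, y, z, w].
In Python, from workcell import manip gives the robot as it stands. The module is installed in compiled form; this text tells all that it offers.
- The arm moves only by the shell command python3 -m inch 'ROWS' [OPENING] [FORCE]. ROWS is JSON, a list of rows, each a list of 2 entries, a list of its own where there are three numbers: the shift along the tool's x, y, z each as a share of 0.08 m, from -1 to 1, then the turn, a rotation vector about the tool's x, y, z each as a share of 45 degrees, from -1 to 1. A call has exactly 10 rows; each row is the pose to reach, as a shift and turn from the pose commanded when the call began, along the tool's axes at that moment; what a row does not reach only later rows make up. A row lasts 1/10 s, in which the tool goes at most 50 mm and 8.59 degrees, less where a joint would pass 70% of its speed; a pose out of reach is approached as far as the arm can. A call with a number of a shift or a turn outside -1 to 1 is refused whole. A call with a gripper value outside its range is refused whole. OPENING is the opening, from 0 (shut) to 1 (fully open), set as the call begins (- or left out, the last holds). The fingers move at their own pace and stop on an object; FORCE is the grip in N (left out, the last holds). Time passes only in rows, so rows that repeat a pose let the fingers close, or fill a call up. It gives the time, the measured TCP pose, the force, the opening and the grip force at its end, in the units of the state.
- manip.get_obs(): the state, without advancing time (a new reading comes with each control period).
- manip.camera(name): name is "side" or "top" or "wrist"; returns the picture (420x560x3 uint8, red, green, blue); there is no depth.
- manip.camera_params(name): a dict with "fov_y" (degrees; the focal length in pixels is half the picture's height over the tangent of half this angle, whatever the lens; pixels are square), "cx", "cy" (the principal point, pixels), "camera_from_world" (4x4, takes a point from world to camera coordinates); the wrist camera has in their place "T_tool_cam" (4x4, takes a point from camera to tool coordinates, whose origin is the TCP and whose axes are the flange's). Camera axes: x right, y up, looking along -z (the intrinsics and any distortion apply to the point x, -y, -z); pixel columns grow to the right and rows downward; lengths in m; the calibration is good to about 2 mm. A picture is of the moment at which its call begins: read the wrist's pose just before it. camera_params takes no time and is no camera call.
- manip.hand_in(): hands the job in; it is judged then, once.
The state is a dict: "clock": time; "joint_pos": joint angles; "joint_velocities": joint speeds; "tau": joint torques, N m; "position": TCP position; "ee_rot": TCP orientation; "ft_force": force on the tool from outside, world axes, zero at the start; "torque": the same for the moment, N m; "grip_width": opening from 0.0 (shut) to 1.0 (fully open); "grasp_force": force on a finger pad.
Only numpy, scipy, OpenCV 4.12 (cv2) and the standard library are available. Lean on these libraries where they do the work, as an engineer would, in place of code of your own. Each camera call takes 0.05 s, during which the arm holds its last target. There are 200 camera calls.

## Working session

There is one attempt and no reset: what is moved stays moved. The work goes in short steps, Python scripts to look and compute and a shell command to move; the robot and the scene stay as the last step left them, time stands still between calls to the robot, and variables do not carry over. Pictures are saved under pics/ and viewed, at most 10 in all, crops included, and the job is handed in when it is done.

```bash
mkdir -p pics; python3 - <<'E'
from workcell import manip
import cv2,numpy as np
np.set_printoptions(precision=4,suppress=True)
o=manip.get_obs();print({k:np.round(v,3) for k,v in o.items()})
for n in("side","top","wrist"):
    p=manip.camera_params(n);print(n,p)
    cv2.imwrite(f"pics/{n}0.png",manip.camera(n)[:,:,::-1])
print(manip.grip_point_offset)
E
```

```text
{'clock': np.float64(0.0), 'joint_pos': array([-1.334,  0.333, -0.065,  1.461,  0.022,  1.35 , -0.088]), 'joint_velocities': array([-0.002,  0.   ,  0.001,  0.001,  0.002,  0.   , -0.   ]), 'tau': array([  0.   , -62.544,   0.05 , -39.163,   0.016,   0.01 ,   0.   ]), 'position': array([0.16 , 0.604, 0.23 ]), 'ee_rot': array([ 0.129,  0.992, -0.001, -0.   ]), 'ft_force': array([-0.095, -0.412,  0.287]), 'torque': array([ 0.009,  0.029, -0.024]), 'grasp_force': np.float64(0.0), 'grip_width': np.float64(1.0)}
side {'fov_y': 57.673700801724095, 'cx': 284.46057280034967, 'cy': 209.0195652238423, 'camera_from_world': array([[-0.9933, -0.114 , -0.0203,  0.568 ],
       [ 0.0626, -0.6764,  0.7338, -0.1157],
       [-0.0973,  0.7276,  0.679 , -1.1073],
       [ 0.    ,  0.    ,  0.    ,  1.    ]])}
top {'fov_y': 45.648741019523, 'cx': 283.3642812313919, 'cy': 213.69088116314882, 'camera_from_world': array([[-0.0108, -0.9999, -0.001 ,  0.0104],
       [ 0.9897, -0.0108,  0.1428, -0.5667],
       [-0.1429,  0.0005,  0.9897, -1.6054],
       [ 0.    ,  0.    ,  0.    ,  1.    ]])}
wrist {'fov_y': 64.1393629214561, 'cx': 287.7149190380961, 'cy': 219.50717584227138, 'T_tool_cam': array([[-0.0003,  0.9603,  0.2789,  0.072 ],
       [ 1.    ,  0.0001,  0.0008,  0.0003],
       [ 0.0007,  0.2789, -0.9603, -0.1424],
       [ 0.    ,  0.    ,  0.    ,  1.    ]])}
0.0187
```

View pics/top0.png

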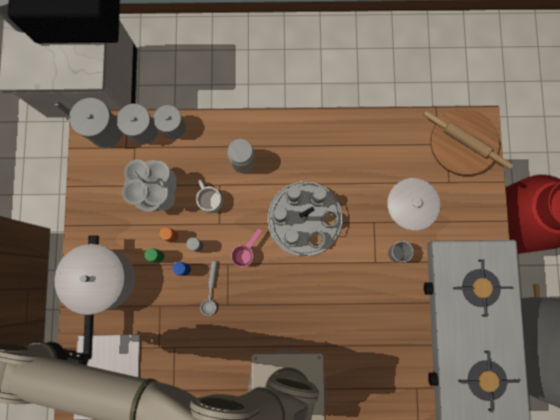

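View pics/side0.png

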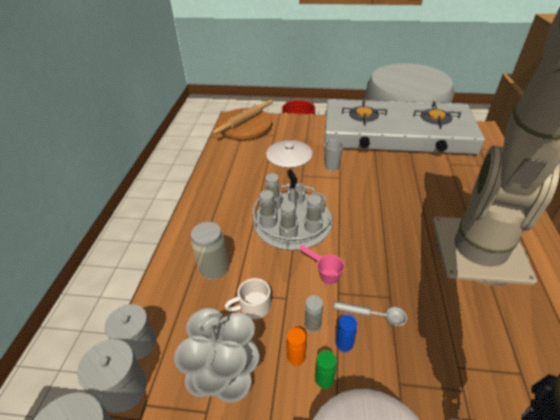

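```bash
python3 - <<'E'
import cv2,numpy as np
t=cv2.imread("pics/top0.png");s=cv2.imread("pics/side0.png")
def crop(im,x,y,w,h,k):
    c=cv2.resize(im[y:y+h,x:x+w],None,fx=k,fy=k,interpolation=cv2.INTER_CUBIC)
    for i in range(0,w,10): cv2.line(c,(i*k,0),(i*k,6 if i%50 else 14),(0,255,255),1)
    for i in range(0,h,10): cv2.line(c,(0,i*k),(6 if i%50 else 14,i*k),(0,255,255),1)
    return c
# top rack 260..360 x 170..270 ; jar 150..250 x 200..300 ; side rack 240..340x160..250
a=crop(t,260,175,100,85,6);cv2.imwrite("pics/c1.png",a)
b=np.hstack([crop(t,170,220,60,60,6),crop(s,290,280,60,60,6)]);cv2.imwrite("pics/c2.png",b)
E
```

```text
(no output)
```

View pics/c1.png

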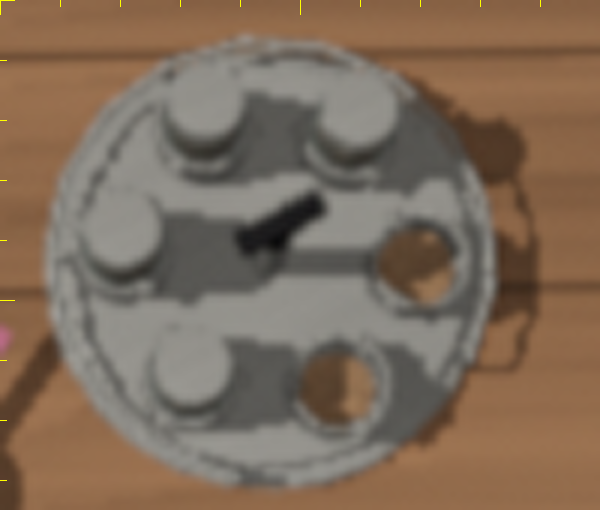

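View pics/c2.png

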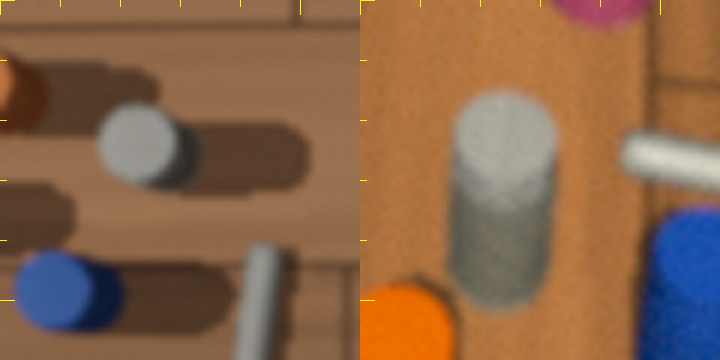

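```bash
cat > h.py <<'E'
from workcell import manip
import numpy as np
from scipy.spatial.transform import Rotation as R
np.set_printoptions(precision=4,suppress=True)
def ray(n,u,v,obs=None):
    p=manip.camera_params(n); f=210/np.tan(np.radians(p["fov_y"]/2))
    d=np.array([(u-p["cx"])/f,-(v-p["cy"])/f,-1])
    if n=="wrist":
        T=np.eye(4);T[:3,:3]=R.from_quat(obs["ee_rot"]).as_matrix();T[:3,3]=obs["position"]
        M=T@p["T_tool_cam"]
    else: M=np.linalg.inv(p["camera_from_world"])
    return M[:3,3],M[:3,:3]@d
def atz(n,u,v,z,obs=None):
    c,d=ray(n,u,v,obs); return c+d*(z-c[2])/d[2]
def toolshift(target,yaw=None):
    # print shift (share of .08) in tool axes
    o=manip.get_obs(); r=R.from_quat(o["ee_rot"])
    print("pos",o["position"],"tool y dir",r.as_matrix()[:,1],"shift/0.08:",r.inv().apply(np.array(target)-o["position"])/0.08)
E
python3 - <<'E'
from h import *
from scipy.optimize import least_squares
print("jar top",atz("top",193,243.8,.1),"side",atz("side",314,303.3,.1))
pts=[(342,388,.072,0),(417,264,.072,1),(357,112,.138,2),(204,105,.138,3),(122,228,.138,4),(192,365,.138,5)]
P=np.array([atz("top",260+u/6,175+v/6,z) for u,v,z,_ in pts]);k=np.array([p[3] for p in pts])
print(P)
def m(x): a=x[2]+k*np.pi/3; return np.c_[x[0]+.08*np.cos(a),x[1]+.08*np.sin(a)]
s=least_squares(lambda x:(m(x)-P[:,:2]).ravel(),[.6,-.05,np.pi]);print(s.x,np.degrees(s.x[2]),s.fun.reshape(-1,2)*1e3,m(s.x)[0])
print("knob",atz("top",260+281/6,175+222/6,.19),atz("top",300,215.,.19)-atz("top",313.67,208.67,.19))
o=manip.get_obs();print(R.from_quat(o["ee_rot"]).as_matrix())
E
```

```text
jar top [0.4654 0.2902 0.1   ] side [0.4679 0.298  0.1   ]
[[ 0.4768 -0.1028  0.072 ]
 [ 0.5433 -0.1445  0.072 ]
 [ 0.6146 -0.1091  0.138 ]
 [ 0.6192 -0.0296  0.138 ]
 [ 0.555   0.0137  0.138 ]
 [ 0.4835 -0.0215  0.138 ]]
[ 0.5487 -0.0656  3.6028] 206.42370007939414 [[ 0.2861  1.5629]
 [ 0.439  -0.9427]
 [ 0.7702 -0.8058]
 [ 1.1894 -0.4577]
 [-1.275   0.4954]
 [-1.4097  0.1479]] [ 0.4771 -0.1012]
knob [ 0.5496 -0.066   0.19  ] [-0.0187  0.0413  0.    ]
[[-0.9665  0.2568 -0.0002]
 [ 0.2568  0.9665 -0.0011]
 [-0.0001 -0.0011 -1.    ]]
```

```bash
python3 -m inch '[[[-0.02,-0.1,0],[0,0,0]],[[-0.05,-0.2,0],[0,0,0]],[[-0.1,-0.3,0],[0,0,0]],[[-0.15,-0.4,0],[0,0,0]],[[-0.2,-0.5,0],[0,0,0]],[[-0.25,-0.6,0],[0,0,0]],[[-0.3,-0.7,0],[0,0,0]],[[-0.35,-0.8,0],[0,0,0]],[[-0.4,-0.9,0],[0,0,0]],[[-0.5,-1,0],[0,0,0]]]' 1
python3 -m inch '[[[-0.1,-0.1,0],[0,0,0]],[[-0.2,-0.2,0],[0,0,0]],[[-0.3,-0.3,0],[0,0,0]],[[-0.4,-0.4,0],[0,0,0]],[[-0.5,-0.5,0],[0,0,0]],[[-0.6,-0.6,0],[0,0,0]],[[-0.7,-0.7,0],[0,0,0]],[[-0.8,-0.8,0],[0,0,0]],[[-0.9,-0.9,0],[0,0,0]],[[-1,-1,0],[0,0,0]]]'
python3 -m inch '[[[-0.1,-0.1,0],[0,0,0]],[[-0.2,-0.2,0],[0,0,0]],[[-0.3,-0.3,0],[0,0,0]],[[-0.4,-0.4,0],[0,0,0]],[[-0.5,-0.5,0],[0,0,0]],[[-0.6,-0.6,0],[0,0,0]],[[-0.7,-0.7,0],[0,0,0]],[[-0.8,-0.77,0],[0,0,0]],[[-0.9,-0.77,0],[0,0,0]],[[-1,-0.77,0],[0,0,0]]]'
python3 -m inch '[[[-0.1,0,0],[0,0,0]],[[-0.2,0,0],[0,0,0]],[[-0.3,0,0],[0,0,0]],[[-0.4,0,0],[0,0,0]],[[-0.5,0,0],[0,0,0]],[[-0.6,0,0],[0,0,0]],[[-0.7,0,0],[0,0,0]],[[-0.8,0,0],[0,0,0]],[[-0.9,0,0],[0,0,0]],[[-1,0,0],[0,0,0]]]'
python3 -m inch '[[[-0.1,0,0],[0,0,0.1]],[[-0.2,0,0],[0,0,0.2]],[[-0.3,0,0],[0,0,0.3]],[[-0.4,0,0],[0,0,0.4]],[[-0.5,0,0],[0,0,0.5]],[[-0.6,0,0],[0,0,0.6]],[[-0.7,0,0],[0,0,0.7]],[[-0.8,0,0],[0,0,0.8]],[[-0.9,0,0],[0,0,0.9]],[[-1,0,0],[0,0,1]]]'
python3 - <<'E'
from h import *; import cv2
o=manip.get_obs();im=manip.camera("wrist")[:,:,::-1];cv2.imwrite("pics/w1.png",im)
toolshift([.4665,.294,.23])
E
```

```text
clock: 1.15
position: [0.1784, 0.5159, 0.2313]
ee_rot: [0.129, 0.992, 0.0, -0.0]
ft_force: [-0.1, 0.3, 0.2]
grip_width: 1.001
grasp_force: 0.0
clock: 2.15
position: [0.2359, 0.4178, 0.2313]
ee_rot: [0.13, 0.992, 0.0, -0.0]
ft_force: [0.0, 0.6, 0.4]
grip_width: 1.003
grasp_force: 0.0
clock: 3.15
position: [0.2976, 0.3384, 0.2314]
ee_rot: [0.13, 0.992, 0.0, 0.0]
ft_force: [-0.8, -0.8, 0.3]
grip_width: 1.002
grasp_force: 0.0
clock: 4.15
position: [0.3749, 0.3178, 0.2313]
ee_rot: [0.13, 0.992, 0.0, -0.0]
ft_force: [-0.1, 0.3, 0.2]
grip_width: 1.006
grasp_force: 0.0
clock: 5.15
position: [0.4521, 0.2972, 0.2313]
ee_rot: [0.5, 0.866, -0.0, 0.0]
ft_force: [0.2, 0.7, 1.0]
grip_width: 1.004
grasp_force: 0.0
pos [0.4532 0.2965 0.2312] tool y dir [0.8696 0.4938 0.0004] shift/0.08: [-0.1092  0.1285  0.0152]
```

View pics/w1.png

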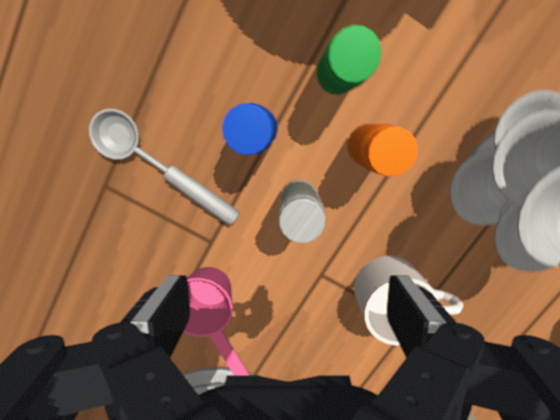

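```bash
python3 - <<'E'
from h import *
o=manip.get_obs()
j=atz("wrist",302,219,.1,o);print("jar",j)
r=R.from_quat(o["ee_rot"]).inv()
for n,u,v,z in [("tea",392,308,.062),("teahandle",462,303,.04),("meas",208,307,.052),("orange",390,151,.1),("blue",249,129,.1)]:
    p=atz("wrist",u,v,z,o);print(n,p,r.apply(p-j))
toolshift(j)
E
```

```text
jar [0.4668 0.2958 0.1   ]
tea [0.6048 0.2496 0.062 ] [-0.1082  0.0972  0.0381]
teahandle [0.6824 0.2858 0.04  ] [-0.1151  0.1825  0.0601]
meas [0.437  0.1488 0.052 ] [-0.1131 -0.0985  0.048 ]
orange [0.4996 0.3797 0.1   ] [ 0.0568  0.0699 -0.    ]
blue [0.3933 0.339  0.1   ] [ 0.0739 -0.0426 -0.0001]
pos [0.4532 0.2965 0.2312] tool y dir [0.8696 0.4938 0.0004] shift/0.08: [-0.0909  0.1422  1.6402]
```

```bash
python3 -m inch '[[[-0.02,0.03,0.12],[0,0,0.02]],[[-0.04,0.06,0.24],[0,0,0.04]],[[-0.06,0.09,0.36],[0,0,0.06]],[[-0.1,0.13,0.48],[0,0,0.07]],[[-0.1,0.13,0.6],[0,0,0.07]],[[-0.1,0.13,0.7],[0,0,0.07]],[[-0.1,0.13,0.8],[0,0,0.07]],[[-0.1,0.13,0.86],[0,0,0.07]],[[-0.1,0.13,0.9],[0,0,0.07]],[[-0.1,0.13,0.9],[0,0,0.07]]]'
python3 - <<'E'
from h import *; import cv2
o=manip.get_obs();im=manip.camera("wrist")[:,:,::-1];cv2.imwrite("pics/w2.png",im)
p=o["position"];print(p,R.from_quat(o["ee_rot"]).as_matrix()[:,1])
c=cv2.resize(im[180:420,160:420],None,fx=2.5,fy=2.5);cv2.imwrite("pics/w2c.png",c)
E
```

```text
clock: 6.2
position: [0.4644, 0.2957, 0.159]
ee_rot: [0.523, 0.853, -0.0, -0.0]
ft_force: [-0.3, -0.5, -0.5]
grip_width: 1.0
grasp_force: 0.0
[0.4644 0.2957 0.159 ] [ 0.8912  0.4536 -0.0003]
```

View pics/w2c.png

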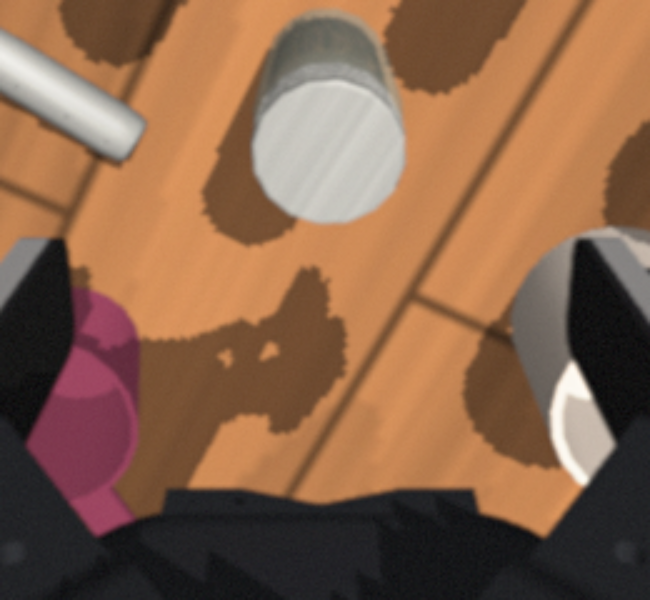

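```bash
python3 - <<'E'
from h import *
o=manip.get_obs()
j=atz("wrist",291.2,240,.1,o);print("jar",j)
toolshift([*j[:2],.05])
E
```

```text
jar [0.4661 0.2961 0.1   ]
pos [0.4646 0.2958 0.1594] tool y dir [0.8912 0.4536 0.0002] shift/0.08: [-0.0059  0.0187  1.3676]
```

```bash
python3 -m inch '[[[0,0.02,0.1],[0,0,0]],[[0,0.02,0.2],[0,0,0]],[[0,0.02,0.3],[0,0,0]],[[0,0.02,0.4],[0,0,0]],[[0,0.02,0.5],[0,0,0]],[[0,0.02,0.6],[0,0,0]],[[0,0.02,0.7],[0,0,0]],[[0,0.02,0.8],[0,0,0]],[[0,0.02,0.9],[0,0,0]],[[0,0.02,1],[0,0,0]]]'
python3 -m inch '[[[0,0,0.1],[0,0,0]],[[0,0,0.2],[0,0,0]],[[0,0,0.3],[0,0,0]],[[0,0,0.37],[0,0,0]],[[0,0,0.37],[0,0,0]],[[0,0,0.37],[0,0,0]],[[0,0,0.37],[0,0,0]],[[0,0,0.37],[0,0,0]],[[0,0,0.37],[0,0,0]],[[0,0,0.37],[0,0,0]]]'
python3 -m inch '[[[0,0,0],[0,0,0]],[[0,0,0],[0,0,0]],[[0,0,0],[0,0,0]],[[0,0,0],[0,0,0]],[[0,0,0],[0,0,0]],[[0,0,0],[0,0,0]],[[0,0,0],[0,0,0]],[[0,0,0],[0,0,0]],[[0,0,0],[0,0,0]],[[0,0,0],[0,0,0]]]' 0 45
```

```text
clock: 7.25
position: [0.466, 0.2964, 0.0786]
ee_rot: [0.523, 0.852, 0.0, -0.0]
ft_force: [0.2, -1.2, 0.0]
grip_width: 0.997
grasp_force: 0.0
clock: 8.25
position: [0.466, 0.2965, 0.0499]
ee_rot: [0.523, 0.852, 0.0, 0.0]
ft_force: [-0.1, -0.6, 0.0]
grip_width: 1.003
grasp_force: 0.0
clock: 9.25
position: [0.4661, 0.2966, 0.05]
ee_rot: [0.523, 0.852, 0.0, 0.0]
ft_force: [-0.2, 0.2, 6.5]
grip_width: 0.5
grasp_force: 45.9
```

```bash
python3 -m inch '[[[0,0,-0.1],[0,0,0]],[[0,0,-0.2],[0,0,0]],[[0,0,-0.3],[0,0,0]],[[0,0,-0.4],[0,0,0]],[[0,0,-0.5],[0,0,0]],[[0,0,-0.6],[0,0,0]],[[0,0,-0.7],[0,0,0]],[[0,0,-0.8],[0,0,0]],[[0,0,-0.9],[0,0,0]],[[0,0,-1],[0,0,0]]]'
python3 -m inch '[[[-0.1,-0.1,-0.1],[0,0,0]],[[-0.2,-0.2,-0.2],[0,0,0]],[[-0.3,-0.3,-0.3],[0,0,0]],[[-0.4,-0.4,-0.4],[0,0,0]],[[-0.5,-0.5,-0.5],[0,0,0]],[[-0.6,-0.6,-0.6],[0,0,0]],[[-0.7,-0.7,-0.7],[0,0,0]],[[-0.8,-0.8,-0.8],[0,0,0]],[[-0.9,-0.9,-0.9],[0,0,0]],[[-1,-1,-1],[0,0,0]]]'
python3 -m inch '[[[-0.1,-0.1,-0.02],[0,0,0]],[[-0.2,-0.2,-0.04],[0,0,0]],[[-0.3,-0.3,-0.06],[0,0,0]],[[-0.4,-0.4,-0.08],[0,0,0]],[[-0.5,-0.5,-0.1],[0,0,0]],[[-0.6,-0.6,-0.12],[0,0,0]],[[-0.7,-0.7,-0.14],[0,0,0]],[[-0.8,-0.8,-0.16],[0,0,0]],[[-0.9,-0.9,-0.18],[0,0,0]],[[-1,-1,-0.2],[0,0,0]]]'
python3 -m inch '[[[-0.1,-0.02,0],[0,0,0]],[[-0.2,-0.04,0],[0,0,0]],[[-0.3,-0.06,0],[0,0,0]],[[-0.4,-0.08,0],[0,0,0]],[[-0.5,-0.1,0],[0,0,0]],[[-0.6,-0.12,0],[0,0,0]],[[-0.7,-0.14,0],[0,0,0]],[[-0.8,-0.16,0],[0,0,0]],[[-0.9,-0.16,0],[0,0,0]],[[-1,-0.16,0],[0,0,0]]]'
python3 -m inch '[[[-0.1,0,0],[0,0,0]],[[-0.2,0,0],[0,0,0]],[[-0.3,0,0],[0,0,0]],[[-0.4,0,0],[0,0,0]],[[-0.5,0,0],[0,0,0]],[[-0.6,0,0],[0,0,0]],[[-0.7,0,0],[0,0,0]],[[-0.8,0,0],[0,0,0]],[[-0.9,0,0],[0,0,0]],[[-1,0,0],[0,0,0]]]'
python3 -m inch '[[[-0.1,0,0],[0,0,0]],[[-0.2,0,0],[0,0,0]],[[-0.3,0,0],[0,0,0]],[[-0.4,0,0],[0,0,0]],[[-0.5,0,0],[0,0,0]],[[-0.6,0,0],[0,0,0]],[[-0.7,0,0],[0,0,0]],[[-0.8,0,0],[0,0,0]],[[-0.9,0,0],[0,0,0]],[[-1,0,0],[0,0,0]]]'
python3 -m inch '[[[-0.1,0,0],[0,0,0]],[[-0.2,0,0],[0,0,0]],[[-0.3,0,0],[0,0,0]],[[-0.4,0,0],[0,0,0]],[[-0.5,0,0],[0,0,0]],[[-0.5,0,0],[0,0,0]],[[-0.5,0,0],[0,0,0]],[[-0.5,0,0],[0,0,0]],[[-0.5,0,0],[0,0,0]],[[-0.5,0,0],[0,0,0]]]'
python3 - <<'E'
from h import *; import cv2
o=manip.get_obs();im=manip.camera("wrist")[:,:,::-1];cv2.imwrite("pics/w3.png",im)
p=o["position"];print(p,R.from_quat(o["ee_rot"]).as_matrix()[:,1])
E
```

```text
clock: 10.25
position: [0.466, 0.2964, 0.1304]
ee_rot: [0.523, 0.852, 0.0, -0.0]
ft_force: [-0.7, -0.4, -1.9]
grip_width: 0.496
grasp_force: 46.1
clock: 11.25
position: [0.4306, 0.188, 0.2104]
ee_rot: [0.523, 0.852, 0.0, -0.0]
ft_force: [-0.4, 0.1, -1.6]
grip_width: 0.496
grasp_force: 46.2
clock: 12.25
position: [0.3956, 0.0804, 0.2258]
ee_rot: [0.523, 0.852, 0.0, -0.0]
ft_force: [0.5, -0.3, -1.4]
grip_width: 0.498
grasp_force: 46.2
clock: 13.25
position: [0.4211, 0.0036, 0.2257]
ee_rot: [0.523, 0.852, 0.0, 0.0]
ft_force: [0.1, -0.1, -0.6]
grip_width: 0.495
grasp_force: 46.2
clock: 14.25
position: [0.4573, -0.0677, 0.2257]
ee_rot: [0.523, 0.852, 0.0, -0.0]
ft_force: [-0.1, 0.1, -2.5]
grip_width: 0.496
grasp_force: 46.2
clock: 15.25
position: [0.4936, -0.139, 0.2256]
ee_rot: [0.523, 0.853, 0.0, -0.0]
ft_force: [0.5, 0.2, -1.8]
grip_width: 0.498
grasp_force: 46.2
clock: 16.25
position: [0.5114, -0.1738, 0.2257]
ee_rot: [0.523, 0.853, 0.0, -0.0]
ft_force: [-0.6, 0.0, -1.2]
grip_width: 0.496
grasp_force: 46.2
[ 0.5114 -0.1738  0.2257] [0.8911 0.4539 0.0003]
```

View pics/w3.png

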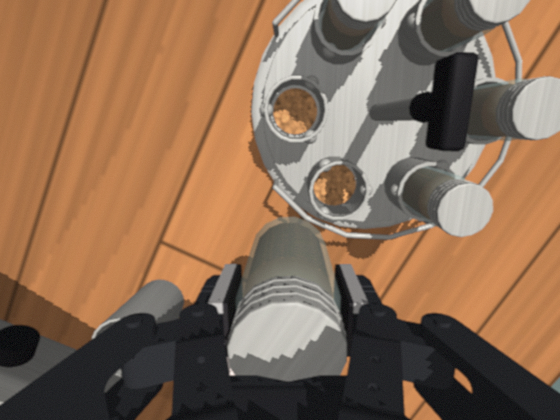

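```bash
python3 - <<'E'
import cv2
im=cv2.imread("pics/w3.png");cv2.imwrite("pics/w3c.png",cv2.resize(im[60:230,240:440],None,fx=3.5,fy=3.5,interpolation=cv2.INTER_CUBIC))
E
```

```text
(no output)
```

View pics/w3c.png

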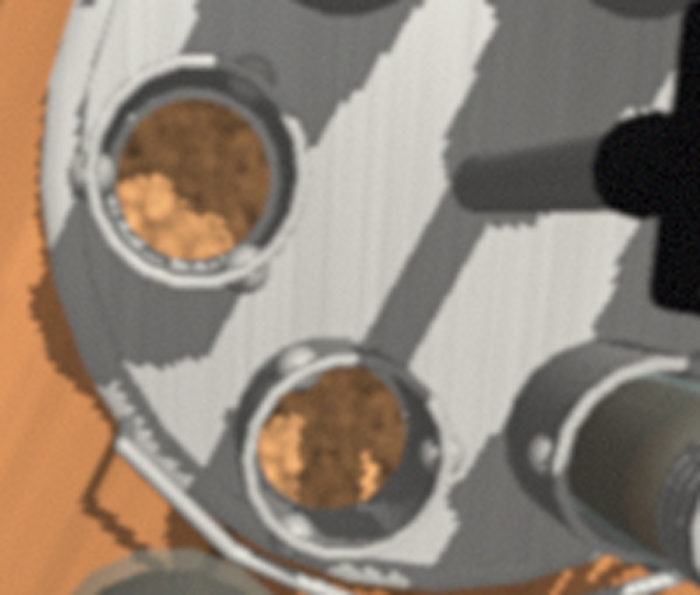

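```bash
python3 - <<'E'
from h import *
o=manip.get_obs()
a=atz("wrist",295.7,109.1,.072,o);b=atz("wrist",338.6,190,.072,o);print(a,b,np.linalg.norm(a-b))
d=b-a; ang=np.arctan2(d[1],d[0]); # a + d rotated +60deg = axis (CCW order: axis to the left)
print("axis",a[:2]+R.from_euler('z',60,degrees=True).as_matrix()[:2,:2]@d[:2],"angle to axis",np.degrees(ang)+60)
print([atz("wrist",u,v,.138,o)[:2] for u,v in((537,107),(465,208))])
toolshift([*a[:2],.2257])
E
```

```text
[ 0.4794 -0.0978  0.072 ] [ 0.5454 -0.1416  0.072 ] 0.07921245804479742
axis [ 0.5504 -0.0626] angle to axis 26.416666117663063
[array([ 0.6186, -0.0281]), array([ 0.6165, -0.1053])]
pos [ 0.5115 -0.1738  0.2257] tool y dir [0.8911 0.4538 0.0003] shift/0.08: [1.0286 0.0742 0.0004]
```

```bash
python3 - <<'E'
from h import *
p=manip.camera_params("wrist");f=210/np.tan(np.radians(p["fov_y"]/2));T=np.linalg.inv(p["T_tool_cam"])
for q in [(.019,0,.05),(.022,0,.041),(.022,0,-.021),(.02,0,-.03),(.02,0,-.05),(0,.02,-.05),(0,-.02,-.05),(.019,0,.045),(.022,0,.036)]:
    c=T@np.array([*q,1]);print(q,p["cx"]+f*c[0]/-c[2],p["cy"]-f*c[1]/-c[2])
import cv2
im=cv2.imread("pics/w3.png")
print(im[205:240,287].tolist());print(im[270:330:1,287].mean(1).astype(int).tolist())
E
```

```text
(0.019, 0, 0.05) 288.8964607944528 214.5163947139317
(0.022, 0, 0.041) 288.93420980734504 213.62789360654108
(0.022, 0, -0.021) 289.29438523659564 255.47341282916815
(0.02, 0, -0.03) 289.37003519670867 269.991898287344
(0.02, 0, -0.05) 289.59795889355934 297.53765971554964
(0, 0.02, -0.05) 351.113445130429 352.68109361122964
(0, -0.02, -0.05) 227.95630543696035 352.61378417288705
(0.019, 0, 0.045) 288.9150008358412 216.80039818507737
(0.022, 0, 0.036) 288.954676588114 216.00574339455503
[[78, 126, 189], [75, 121, 181], [68, 108, 162], [63, 99, 150], [69, 107, 159], [71, 113, 167], [68, 107, 159], [61, 96, 143], [61, 95, 142], [67, 108, 161], [68, 109, 165], [87, 124, 170], [110, 135, 164], [117, 141, 160], [113, 138, 155], [113, 133, 150], [109, 127, 139], [102, 119, 130], [94, 107, 111], [90, 99, 102], [87, 98, 100], [89, 101, 103], [92, 101, 102], [88, 98, 99], [90, 99, 99], [90, 98, 98], [89, 98, 99], [88, 97, 97], [91, 102, 103], [93, 101, 105], [91, 100, 104], [95, 103, 103], [91, 99, 101], [93, 102, 103], [93, 104, 106]]
[119, 121, 123, 123, 127, 125, 126, 121, 136, 159, 156, 137, 126, 115, 111, 148, 174, 162, 134, 125, 128, 129, 151, 182, 173, 144, 130, 129, 133, 132, 136, 149, 172, 203, 216, 209, 201, 197, 199, 200, 199, 200, 200, 200, 199, 197, 198, 197, 198, 197, 198, 200, 201, 203, 202, 200, 200, 199, 198, 195]
```

```bash
python3 -m inch '[[[0.1,0.01,0],[0,0,0]],[[0.2,0.02,0],[0,0,0]],[[0.3,0.03,0],[0,0,0]],[[0.4,0.04,0],[0,0,0]],[[0.5,0.05,0],[0,0,0]],[[0.6,0.06,0],[0,0,0]],[[0.7,0.07,0],[0,0,0]],[[0.8,0.08,0],[0,0,0]],[[0.9,0.08,0],[0,0,0]],[[1,0.08,0],[0,0,0]]]'
python3 -m inch '[[[0.045,0,0.1],[0,0,0]],[[0.045,0,0.2],[0,0,0]],[[0.045,0,0.3],[0,0,0]],[[0.045,0,0.4],[0,0,0]],[[0.045,0,0.5],[0,0,0]],[[0.045,0,0.6],[0,0,0]],[[0.045,0,0.7],[0,0,0]],[[0.045,0,0.8],[0,0,0]],[[0.045,0,0.9],[0,0,0]],[[0.045,0,1],[0,0,0]]]'
python3 -m inch '[[[0,0,0.05],[0,0,0]],[[0,0,0.1],[0,0,0]],[[0,0,0.15],[0,0,0]],[[0,0,0.2],[0,0,0]],[[0,0,0.25],[0,0,0]],[[0,0,0.25],[0,0,0]],[[0,0,0.25],[0,0,0]],[[0,0,0.25],[0,0,0]],[[0,0,0.25],[0,0,0]],[[0,0,0.25],[0,0,0]]]'
python3 - <<'E'
from h import *; import cv2
toolshift([.479,-.0965,.11])
a=manip.camera("side")[:,:,::-1][150:270,220:360];b=manip.camera("top")[:,:,::-1][175:260,260:360]
cv2.imwrite("pics/s4.png",np.hstack([cv2.resize(a,None,fx=3,fy=3,interpolation=cv2.INTER_CUBIC),cv2.resize(b,(360,360),interpolation=cv2.INTER_CUBIC)]))
E
```

```text
clock: 17.3
position: [0.4806, -0.0993, 0.2257]
ee_rot: [0.523, 0.852, 0.0, -0.0]
ft_force: [0.6, -0.1, -1.9]
grip_width: 0.5
grasp_force: 46.2
clock: 18.3
position: [0.4793, -0.0967, 0.145]
ee_rot: [0.523, 0.852, 0.0, -0.0]
ft_force: [0.4, -0.0, -1.9]
grip_width: 0.49
grasp_force: 46.2
clock: 19.3
position: [0.4794, -0.0967, 0.1258]
ee_rot: [0.523, 0.852, 0.0, 0.0]
ft_force: [-0.0, 0.4, -1.7]
grip_width: 0.496
grasp_force: 46.2
pos [ 0.4794 -0.0967  0.1258] tool y dir [0.8913 0.4534 0.0003] shift/0.08: [ 0.0042 -0.003   0.1976]
```

View pics/s4.png

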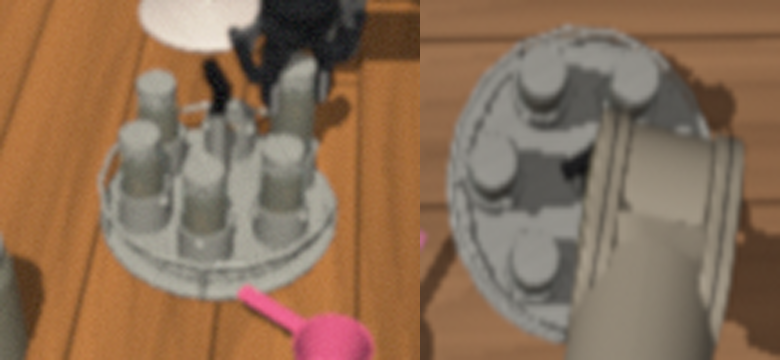

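```bash
python3 -m inch '[[[0,0,0.02],[0,0,0]],[[0,0,0.04],[0,0,0]],[[0,0,0.06],[0,0,0]],[[0,0,0.08],[0,0,0]],[[0,0,0.09],[0,0,0]],[[0,0,0.1],[0,0,0]],[[0,0,0.11],[0,0,0]],[[0,0,0.12],[0,0,0]],[[0,0,0.13],[0,0,0]],[[0,0,0.14],[0,0,0]]]'
```

```text
clock: 20.4
position: [0.4793, -0.0967, 0.1144]
ee_rot: [0.523, 0.852, 0.0, -0.0]
ft_force: [-0.4, -0.2, -2.1]
grip_width: 0.497
grasp_force: 46.2
```

```bash
python3 -m inch '[[[0,0,0.01],[0,0,0]],[[0,0,0.02],[0,0,0]],[[0,0,0.03],[0,0,0]],[[0,0,0.04],[0,0,0]],[[0,0,0.05],[0,0,0]],[[0,0,0.05],[0,0,0]],[[0,0,0.05],[0,0,0]],[[0,0,0.05],[0,0,0]],[[0,0,0.05],[0,0,0]],[[0,0,0.05],[0,0,0]]]'
```

```text
clock: 21.4
position: [0.4794, -0.0966, 0.1105]
ee_rot: [0.523, 0.852, 0.0, 0.0]
ft_force: [0.2, 0.3, -1.3]
grip_width: 0.504
grasp_force: 46.3
```

```bash
python3 -m inch '[[[0,0,0.01],[0,0,0]],[[0,0,0.02],[0,0,0]],[[0,0,0.03],[0,0,0]],[[0,0,0.04],[0,0,0]],[[0,0,0.05],[0,0,0]],[[0,0,0.05],[0,0,0]],[[0,0,0.05],[0,0,0]],[[0,0,0.05],[0,0,0]],[[0,0,0.05],[0,0,0]],[[0,0,0.05],[0,0,0]]]'
```

```text
clock: 22.4
position: [0.4794, -0.0966, 0.1065]
ee_rot: [0.523, 0.852, 0.0, 0.0]
ft_force: [2.3, 0.6, 0.0]
grip_width: 0.498
grasp_force: 46.5
```

```bash
python3 -m inch '[[[0,0.005,0.01],[0,0,0]],[[0,0.01,0.02],[0,0,0]],[[0,0.01,0.025],[0,0,0]],[[0,0.01,0.03],[0,0,0]],[[0,0.01,0.035],[0,0,0]],[[0,0.01,0.04],[0,0,0]],[[0,0.01,0.04],[0,0,0]],[[0,0.01,0.04],[0,0,0]],[[0,0.01,0.04],[0,0,0]],[[0,0.01,0.04],[0,0,0]]]'
```

```text
clock: 23.4
position: [0.4798, -0.0962, 0.1031]
ee_rot: [0.523, 0.853, -0.0, -0.0]
ft_force: [-0.3, 0.7, -1.1]
grip_width: 0.497
grasp_force: 46.3
```

```bash
python3 -m inch '[[[0,0,0.005],[0,0,0]],[[0,0,0.01],[0,0,0]],[[0,0,0.015],[0,0,0]],[[0,0,0.02],[0,0,0]],[[0,0,0.025],[0,0,0]],[[0,0,0.03],[0,0,0]],[[0,0,0.035],[0,0,0]],[[0,0,0.04],[0,0,0]],[[0,0,0.045],[0,0,0]],[[0,0,0.045],[0,0,0]]]'
```

```text
clock: 24.4
position: [0.4799, -0.0962, 0.0995]
ee_rot: [0.523, 0.852, 0.0, -0.0]
ft_force: [-0.5, -0.1, -2.0]
grip_width: 0.495
grasp_force: 46.3
```

```bash
python3 -m inch '[[[0,0,0.002],[0,0,0]],[[0,0,0.005],[0,0,0]],[[0,0,0.007],[0,0,0]],[[0,0,0.01],[0,0,0]],[[0,0,0.012],[0,0,0]],[[0,0,0.015],[0,0,0]],[[0,0,0.017],[0,0,0]],[[0,0,0.02],[0,0,0]],[[0,0,0.022],[0,0,0]],[[0,0,0.025],[0,0,0]]]'
python3 -c "
from h import *
o=manip.get_obs();print(o['tau'],o['ft_force'],o['torque'])"
```

```text
clock: 25.4
position: [0.4799, -0.0963, 0.0976]
ee_rot: [0.523, 0.852, 0.0, -0.0]
ft_force: [-0.5, 0.1, 1.7]
grip_width: 0.494
grasp_force: 46.5
[ -0.0947 -33.9135   4.8855 -33.2233  -0.0405  -0.114   -0.006 ] [-0.4786  0.0592  1.6693] [-0.0282  0.1009 -0.0014]
```

```bash
python3 -m inch '[[[0,0,0.002],[0,0,0]],[[0,0,0.004],[0,0,0]],[[0,0,0.006],[0,0,0]],[[0,0,0.008],[0,0,0]],[[0,0,0.01],[0,0,0]],[[0,0,0.012],[0,0,0]],[[0,0,0.014],[0,0,0]],[[0,0,0.016],[0,0,0]],[[0,0,0.018],[0,0,0]],[[0,0,0.02],[0,0,0]]]'
```

```text
clock: 26.4
position: [0.48, -0.0963, 0.096]
ee_rot: [0.523, 0.852, 0.0, -0.0]
ft_force: [-0.6, -0.8, 1.5]
grip_width: 0.494
grasp_force: 46.5
```

```bash
python3 -m inch '[[[0,0,0.002],[0,0,0]],[[0,0,0.005],[0,0,0]],[[0,0,0.007],[0,0,0]],[[0,0,0.01],[0,0,0]],[[0,0,0.012],[0,0,0]],[[0,0,0.015],[0,0,0]],[[0,0,0.017],[0,0,0]],[[0,0,0.02],[0,0,0]],[[0,0,0.022],[0,0,0]],[[0,0,0.025],[0,0,0]]]'
```

```text
clock: 27.4
position: [0.48, -0.0963, 0.0941]
ee_rot: [0.523, 0.852, 0.0, -0.0]
ft_force: [-0.8, -0.4, 0.8]
grip_width: 0.499
grasp_force: 46.5
```

```bash
python3 -m inch '[[[0,0,0.002],[0,0,0]],[[0,0,0.005],[0,0,0]],[[0,0,0.007],[0,0,0]],[[0,0,0.01],[0,0,0]],[[0,0,0.012],[0,0,0]],[[0,0,0.015],[0,0,0]],[[0,0,0.017],[0,0,0]],[[0,0,0.02],[0,0,0]],[[0,0,0.022],[0,0,0]],[[0,0,0.025],[0,0,0]]]'
```

```text
clock: 28.4
position: [0.48, -0.0963, 0.092]
ee_rot: [0.523, 0.852, 0.0, -0.0]
ft_force: [-0.3, -0.1, 1.5]
grip_width: 0.495
grasp_force: 46.5
```

```bash
python3 -m inch '[[[0,0,0.002],[0,0,0]],[[0,0,0.005],[0,0,0]],[[0,0,0.007],[0,0,0]],[[0,0,0.01],[0,0,0]],[[0,0,0.012],[0,0,0]],[[0,0,0.015],[0,0,0]],[[0,0,0.017],[0,0,0]],[[0,0,0.02],[0,0,0]],[[0,0,0.022],[0,0,0]],[[0,0,0.025],[0,0,0]]]'
```

```text
clock: 29.4
position: [0.48, -0.0963, 0.0901]
ee_rot: [0.523, 0.852, 0.0, -0.0]
ft_force: [-0.9, -0.6, 2.3]
grip_width: 0.494
grasp_force: 46.6
```

```bash
python3 -m inch '[[[0,0,0.002],[0,0,0]],[[0,0,0.005],[0,0,0]],[[0,0,0.007],[0,0,0]],[[0,0,0.01],[0,0,0]],[[0,0,0.012],[0,0,0]],[[0,0,0.015],[0,0,0]],[[0,0,0.017],[0,0,0]],[[0,0,0.02],[0,0,0]],[[0,0,0.022],[0,0,0]],[[0,0,0.025],[0,0,0]]]'
```

```text
clock: 30.4
position: [0.48, -0.0963, 0.0881]
ee_rot: [0.523, 0.852, 0.0, -0.0]
ft_force: [-0.6, -0.8, 1.4]
grip_width: 0.498
grasp_force: 46.6
```

```bash
python3 -m inch '[[[0,0,0.002],[0,0,0]],[[0,0,0.005],[0,0,0]],[[0,0,0.007],[0,0,0]],[[0,0,0.01],[0,0,0]],[[0,0,0.012],[0,0,0]],[[0,0,0.015],[0,0,0]],[[0,0,0.017],[0,0,0]],[[0,0,0.02],[0,0,0]],[[0,0,0.022],[0,0,0]],[[0,0,0.025],[0,0,0]]]'
```

```text
clock: 31.4
position: [0.48, -0.0963, 0.0861]
ee_rot: [0.523, 0.852, 0.0, -0.0]
ft_force: [-0.3, -1.4, 1.2]
grip_width: 0.492
grasp_force: 46.5
```

```bash
python3 -m inch '[[[0,0,0.002],[0,0,0]],[[0,0,0.005],[0,0,0]],[[0,0,0.007],[0,0,0]],[[0,0,0.01],[0,0,0]],[[0,0,0.012],[0,0,0]],[[0,0,0.015],[0,0,0]],[[0,0,0.017],[0,0,0]],[[0,0,0.02],[0,0,0]],[[0,0,0.022],[0,0,0]],[[0,0,0.025],[0,0,0]]]'
```

```text
clock: 32.4
position: [0.48, -0.0963, 0.0841]
ee_rot: [0.523, 0.852, 0.0, 0.0]
ft_force: [-0.6, -0.4, 1.6]
grip_width: 0.496
grasp_force: 46.6
```

```bash
python3 -m inch '[[[0,0,0.002],[0,0,0]],[[0,0,0.005],[0,0,0]],[[0,0,0.007],[0,0,0]],[[0,0,0.01],[0,0,0]],[[0,0,0.012],[0,0,0]],[[0,0,0.015],[0,0,0]],[[0,0,0.017],[0,0,0]],[[0,0,0.02],[0,0,0]],[[0,0,0.022],[0,0,0]],[[0,0,0.025],[0,0,0]]]'
```

```text
clock: 33.4
position: [0.48, -0.0963, 0.0821]
ee_rot: [0.523, 0.852, 0.0, -0.0]
ft_force: [-0.5, -0.5, 1.6]
grip_width: 0.499
grasp_force: 46.5
```

```bash
python3 -m inch '[[[0,0,0.002],[0,0,0]],[[0,0,0.005],[0,0,0]],[[0,0,0.007],[0,0,0]],[[0,0,0.01],[0,0,0]],[[0,0,0.012],[0,0,0]],[[0,0,0.015],[0,0,0]],[[0,0,0.017],[0,0,0]],[[0,0,0.02],[0,0,0]],[[0,0,0.022],[0,0,0]],[[0,0,0.025],[0,0,0]]]'
```

```text
clock: 34.4
position: [0.48, -0.0963, 0.0801]
ee_rot: [0.523, 0.852, 0.0, 0.0]
ft_force: [0.5, 0.4, 1.2]
grip_width: 0.499
grasp_force: 46.6
```

```bash
python3 -m inch '[[[0,0,0.002],[0,0,0]],[[0,0,0.005],[0,0,0]],[[0,0,0.007],[0,0,0]],[[0,0,0.01],[0,0,0]],[[0,0,0.012],[0,0,0]],[[0,0,0.015],[0,0,0]],[[0,0,0.017],[0,0,0]],[[0,0,0.02],[0,0,0]],[[0,0,0.022],[0,0,0]],[[0,0,0.025],[0,0,0]]]'
```

```text
clock: 35.4
position: [0.4802, -0.0966, 0.0788]
ee_rot: [0.523, 0.852, 0.0, 0.0]
ft_force: [-4.2, -0.8, 15.8]
grip_width: 0.495
grasp_force: 47.9
```

```bash
python3 -m inch '[[[0,0,0],[0,0,0]],[[0,0,0],[0,0,0]],[[0,0,0],[0,0,0]],[[0,0,0],[0,0,0]],[[0,0,0],[0,0,0]],[[0,0,0],[0,0,0]],[[0,0,0],[0,0,0]],[[0,0,0],[0,0,0]],[[0,0,0],[0,0,0]],[[0,0,0],[0,0,0]]]' 0.8
python3 -c "
from h import *
print(.5504-.4800,-.0626+.0966)
toolshift([.552,-.0615,.165])"
```

```text
clock: 36.4
position: [0.48, -0.0963, 0.0781]
ee_rot: [0.523, 0.852, 0.0, -0.0]
ft_force: [-0.2, -0.0, -0.1]
grip_width: 0.802
grasp_force: 0.0
0.07040000000000002 0.034
pos [ 0.48   -0.0963  0.0781] tool y dir [0.8913 0.4534 0.0001] shift/0.08: [-0.0203  0.9995 -1.0863]
```

```bash
python3 -m inch '[[[0,0,-0.1],[0,0,0]],[[0,0,-0.2],[0,0,0]],[[0,0,-0.3],[0,0,0]],[[0,0,-0.4],[0,0,0]],[[0,0,-0.5],[0,0,0]],[[0,0,-0.6],[0,0,0]],[[0,0,-0.7],[0,0,0]],[[0,0,-0.8],[0,0,0]],[[0,0,-0.9],[0,0,0]],[[0,0,-1],[0,0,0]]]'
python3 -m inch '[[[0,0,-0.15],[0,0,0]],[[0,0,-0.3],[0,0,0]],[[0,0,-0.45],[0,0,0]],[[0,0,-0.6],[0,0,0]],[[0,0,-0.75],[0,0,0]],[[0,0.1,-0.75],[0,0,0]],[[0,0.2,-0.75],[0,0,0]],[[-0.01,0.3,-0.75],[0,0,0]],[[-0.02,0.4,-0.75],[0,0,0]],[[-0.02,0.5,-0.75],[0,0,0]]]'
python3 - <<'E'
from h import *; import cv2
o=manip.get_obs();im=manip.camera("wrist")[:,:,::-1];cv2.imwrite("pics/w5.png",im)
print(o["position"]);toolshift([.5522,-.0618,.161])
E
```

```text
clock: 37.4
position: [0.48, -0.0963, 0.1588]
ee_rot: [0.523, 0.852, 0.0, 0.0]
ft_force: [-0.5, 0.4, -0.8]
grip_width: 0.802
grasp_force: 0.0
clock: 38.4
position: [0.5169, -0.0793, 0.2175]
ee_rot: [0.523, 0.853, -0.0, -0.0]
ft_force: [-0.3, -0.0, 0.1]
grip_width: 0.801
grasp_force: 0.0
[ 0.5169 -0.0793  0.2175]
pos [ 0.5178 -0.0784  0.2176] tool y dir [ 0.8907  0.4546 -0.0006] shift/0.08: [-0.0109  0.4777  0.7073]
```

View pics/w5.png

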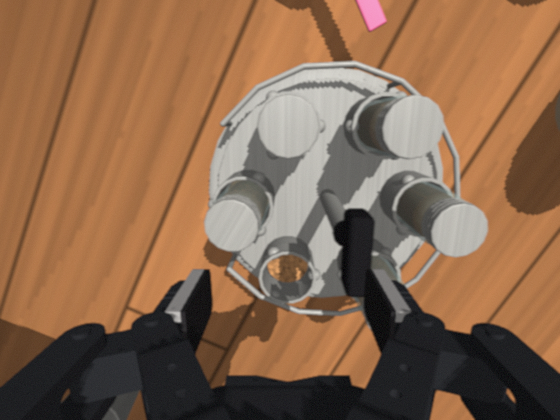

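```bash
python3 -c "
from h import *
o=manip.get_obs();print(atz('wrist',358,252,.19,o))"
python3 -m inch '[[[0,0.12,0],[0,0,0]],[[0,0.24,0],[0,0,0]],[[0,0.36,0],[0,0,0]],[[-0.01,0.49,0],[0,0,0]],[[-0.01,0.49,0.1],[0,0,0]],[[-0.01,0.49,0.25],[0,0,0]],[[-0.01,0.49,0.4],[0,0,0]],[[-0.01,0.49,0.55],[0,0,0]],[[-0.01,0.49,0.65],[0,0,0]],[[-0.01,0.49,0.71],[0,0,0]]]'
```

```text
[ 0.5494 -0.0577  0.19  ]
clock: 39.45
position: [0.5512, -0.0626, 0.1602]
ee_rot: [0.523, 0.852, -0.0, -0.0]
ft_force: [-0.3, -0.7, -0.2]
grip_width: 0.801
grasp_force: 0.0
```

```bash
python3 -m inch '[[[0,0,0],[0,0,0]],[[0,0,0],[0,0,0]],[[0,0,0],[0,0,0]],[[0,0,0],[0,0,0]],[[0,0,0],[0,0,0]],[[0,0,0],[0,0,0]],[[0,0,0],[0,0,0]],[[0,0,0],[0,0,0]],[[0,0,0],[0,0,0]],[[0,0,0],[0,0,0]]]' 0 70
```

```text
clock: 40.45
position: [0.5522, -0.0624, 0.1619]
ee_rot: [0.523, 0.853, 0.001, 0.001]
ft_force: [1.1, 0.7, 6.2]
grip_width: 0.148
grasp_force: 70.1
```

```bash
python3 -m inch '[[[0,0,0],[0,0,0.08]],[[0,0,0],[0,0,0.16]],[[0,0,0],[0,0,0.24]],[[0,0,0],[0,0,0.32]],[[0,0,0],[0,0,0.4]],[[0,0,0],[0,0,0.48]],[[0,0,0],[0,0,0.56]],[[0,0,0],[0,0,0.64]],[[0,0,0],[0,0,0.7]],[[0,0,0],[0,0,0.75]]]'
python3 -m inch '[[[0,0,0],[0,0,0.08]],[[0,0,0],[0,0,0.16]],[[0,0,0],[0,0,0.24]],[[0,0,0],[0,0,0.32]],[[0,0,0],[0,0,0.4]],[[0,0,0],[0,0,0.48]],[[0,0,0],[0,0,0.54]],[[0,0,0],[0,0,0.58]],[[0,0,0],[0,0,0.58]],[[0,0,0],[0,0,0.58]]]'
python3 -c "
from h import *
o=manip.get_obs();y=R.from_quat(o['ee_rot']).as_matrix()[:,1];print(np.degrees(np.arctan2(y[1],y[0])),o['torque'])"
```

```text
clock: 41.45
position: [0.5525, -0.0624, 0.1619]
ee_rot: [0.748, 0.663, 0.001, 0.001]
ft_force: [2.3, 0.8, 4.2]
grip_width: 0.151
grasp_force: 70.1
clock: 42.45
position: [0.5528, -0.0624, 0.1619]
ee_rot: [0.878, 0.478, 0.001, 0.001]
ft_force: [4.7, 0.3, 3.2]
grip_width: 0.148
grasp_force: 70.0
-32.858718534251274 [ 0.1283 -0.9616 -0.0857]
```

```bash
python3 -m inch '[[[0,0,0],[0,0,0]],[[0,0,0],[0,0,0]],[[0,0,0],[0,0,0]],[[0,0,0],[0,0,0]],[[0,0,0],[0,0,0]],[[0,0,0],[0,0,0]],[[0,0,0],[0,0,0]],[[0,0,0],[0,0,0]],[[0,0,0],[0,0,0]],[[0,0,0],[0,0,0]]]' 0.8
python3 -m inch '[[[0,0,-0.1],[0,0,0]],[[0,0,-0.2],[0,0,0]],[[0,0,-0.3],[0,0,0]],[[0,0,-0.4],[0,0,0]],[[0,0,-0.5],[0,0,0]],[[0,0,-0.6],[0,0,0]],[[0,0,-0.7],[0,0,0]],[[0,0,-0.8],[0,0,0]],[[0,0,-0.9],[0,0,0]],[[0,0,-1],[0,0,0]]]'
python3 -m inch '[[[0,0,-0.1],[0,0,0]],[[0,0,-0.2],[0,0,0]],[[0,0,-0.3],[0,0,0]],[[0,0,-0.3],[0,0,0]],[[0,0,-0.3],[0,0,0]],[[0,0,-0.3],[0,0,0]],[[0,0,-0.3],[0,0,0]],[[0,0,-0.3],[0,0,0]],[[0,0,-0.3],[0,0,0]],[[0,0,-0.3],[0,0,0]]]'
python3 - <<'E'
from h import *; import cv2
# bar direction from the wrist picture: dark bar pixels above the fingers
o=manip.get_obs();im=manip.camera("wrist");cv2.imwrite("pics/w6.png",im[:,:,::-1])
m=(im.max(2)<45).astype(np.uint8);n,l,s,c=cv2.connectedComponentsWithStats(m)
for i in range(1,n):
    if s[i,4]>300: print(s[i],c[i],cv2.minAreaRect(np.argwhere(l==i)[:,::-1].astype(np.float32)))
E
```

```text
clock: 43.45
position: [0.5517, -0.0626, 0.1613]
ee_rot: [0.878, 0.478, 0.0, -0.0]
ft_force: [0.9, 1.2, 0.1]
grip_width: 0.796
grasp_force: 0.0
clock: 44.45
position: [0.5517, -0.0625, 0.2419]
ee_rot: [0.878, 0.478, 0.0, -0.0]
ft_force: [0.0, -0.1, -0.1]
grip_width: 0.801
grasp_force: 0.0
clock: 45.45
position: [0.5516, -0.0625, 0.2652]
ee_rot: [0.878, 0.478, -0.0, -0.0]
ft_force: [0.5, -0.5, 0.9]
grip_width: 0.802
grasp_force: 0.0
[ 279  191   21   69 1217] [289.06   224.7206] ((289.0, 225.0), (68.0, 20.0), 90.0)
[    0   270   560   150 37500] [274.4122 372.7026] ((279.49993896484375, 344.49993896484375), (558.9998779296875, 148.99996948242188), 0.0)
```

```bash
python3 -c "
from workcell import manip
print(manip.hand_in())"
```

```text
the job is handed in; nothing more can be done
None
```

The jar was pressed into the front pocket until it met the cork at about 14 N. The rack was then turned one click clockwise (about 60° measured), the robot let go, and the job was handed in at 45 s of robot time; no verdict came back.

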